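Clear the deburring tub and stir its cones

TASK

A moulded bracket has been left lying across the deburring tub: take it off and lay it flat on its foot plate in the shallow tray. Then take the stirring rod from its mat and stir the cones in the tub with the foot of the rod, down among them, until at least four of the six have been shifted by a cone's width or more, keeping them all in the tub and not touching them with the gripper. Finally stand the rod back upright with its foot wholly on its mat; set things down rather than drop them, and leave the flask, tape and carton alone.

Things in the scene. Friction and masses are not known exactly. Their poses are not given: they have to be found in the camera images.
- bracket: Loose dark-grey plastic moulding, 190 x 70 x 100 mm: an open-framed foot plate 10 mm thick (long side along its x; at its +x end a lip up to 23 mm high) with one upright arm in the middle, 14 mm thick (across y), 44 mm wide (along x), round-headed, top 100 mm above the underside. At first it lies across the mouth of the tub. Origin: centre of the underside; z up along the arm. 0.2 kg.
- tub: Deburring tub fixed to the bench: grey round base 172 mm diameter, 20 mm high, carrying a round open aluminium tub, 154 mm outside, 144 mm inside diameter, wall 5 mm. Origin: centre of the base's underside, on the bench; inner floor 26 mm and rim 75 mm above it.
- tub_floor (a point): Centre of the tub's inner floor, 26 mm above the bench; z up.
- tray: Shallow open grey plastic tray fixed on the bench, outside 270 (along its x) x 180 (along its y) x 35 mm high, walls and floor 5 mm. Empty at first. Origin: centre of the underside; its inner floor is 5 mm above the bench. Tray and rod mat may change sides.
- mat: Round black rubber mat fixed on the bench, 120 mm diameter, 6 mm thick; the rod's place. Origin: centre of the underside.
- rod: Loose white plastic stirring rod standing upright on its mat: 140 mm tall, square handle 22 x 22 mm (sides along its x and y) from 24 mm up, round foot 36 mm diameter (flat underside 32 mm). Origin: centre of the underside of the foot; z up along the rod. 0.14 kg.
- flask: Bystander: black flask standing on the bench, 60 mm diameter, 150 mm high. Origin: centre of the underside.
- tape: Bystander: roll of tape lying flat, brown, 84 mm diameter, 48 mm high. Origin: centre of the underside.
- carton: Bystander: cardboard box 70 x 100 x 60 mm high. Origin: centre of the underside.
- cone0: One of six loose terracotta-coloured ceramic deburring cones lying in a rough ring on the tub's floor, the middle left free: 26 mm diameter at the base, 24 mm high, 18 g. Origin: centre of its base.
- cone1: One of six loose terracotta-coloured ceramic deburring cones lying in a rough ring on the tub's floor, the middle left free: 26 mm diameter at the base, 24 mm high, 18 g. Origin: centre of its base.
- cone2: One of six loose terracotta-coloured ceramic deburring cones lying in a rough ring on the tub's floor, the middle left free: 26 mm diameter at the base, 24 mm high, 18 g. Origin: centre of its base.
- cone3: One of six loose terracotta-coloured ceramic deburring cones lying in a rough ring on the tub's floor, the middle left free: 26 mm diameter at the base, 24 mm high, 18 g. Origin: centre of its base.
- cone4: One of six loose terracotta-coloured ceramic deburring cones lying in a rough ring on the tub's floor, the middle left free: 26 mm diameter at the base, 24 mm high, 18 g. Origin: centre of its base.
- cone5: One of six loose terracotta-coloured ceramic deburring cones lying in a rough ring on the tub's floor, the middle left free: 26 mm diameter at the base, 24 mm high, 18 g. Origin: centre of its base.
Not all that is in view belongs to the job. There is more than one size of the bracket; the one meant has the size given above. There is more than one size of the mat; the job needs the smaller.

How it is judged:
On the way, in this order (a step that is already met when the one before it is completed fails the run):
1. the bracket lies flat on its foot plate in the tray, let go (z of bracket in the frame of tray below 0.012 m and angle between bracket's own z axis and vertical below 0.1 rad and horizontal distance between bracket and tray below 0.075 m and contact force between the fingers and bracket below 0.1 N), for 0.2 s.
2. the rod is held and lifted clear of its mat (z of rod in the frame of mat above 0.05 m and contact force between the fingers and rod above 0.5 N), for 0.1 s.
3. with the rod's foot in the tub, less than 22 mm above its floor, at least four of the six cones are 20 mm or more from where they first lay (horizontal distance between rod and tub_floor below 0.06 m and z of rod in the frame of tub_floor below 0.022 m and (distance of each of cone0, cone1, cone2, cone3 from where it was at the start of the episode above 0.02 m or distance of each of cone0, cone1, cone2, cone4 from where it was at the start of the episode above 0.02 m or distance of each of cone0, cone1, cone2, cone5 from where it was at the start of the episode above 0.02 m or distance of each of cone0, cone1, cone3, cone4 from where it was at the start of the episode above 0.02 m or distance of each of cone0, cone1, cone3, cone5 from where it was at the start of the episode above 0.02 m or distance of each of cone0, cone1, cone4, cone5 from where it was at the start of the episode above 0.02 m or distance of each of cone0, cone2, cone3, cone4 from where it was at the start of the episode above 0.02 m or distance of each of cone0, cone2, cone3, cone5 from where it was at the start of the episode above 0.02 m or distance of each of cone0, cone2, cone4, cone5 from where it was at the start of the episode above 0.02 m or distance of each of cone0, cone3, cone4, cone5 from where it was at the start of the episode above 0.02 m or distance of each of cone1, cone2, cone3, cone4 from where it was at the start of the episode above 0.02 m or distance of each of cone1, cone2, cone3, cone5 from where it was at the start of the episode above 0.02 m or distance of each of cone1, cone2, cone4, cone5 from where it was at the start of the episode above 0.02 m or distance of each of cone1, cone3, cone4, cone5 from where it was at the start of the episode above 0.02 m or distance of each of cone2, cone3, cone4, cone5 from where it was at the start of the episode above 0.02 m)), for 0.1 s.
At the end, for the whole second after the job is handed in: The bracket lies flat on its foot plate on the tray's floor (within 0.1 rad of level, underside less than 12 mm above the tray's underside), all six cones are in the tub, and the rod stands upright (within 0.1 rad) on its mat, its axis within 45 mm of the mat's centre; both are let go and at rest (all of step 1 and horizontal distance between each of cone0, cone1, cone2, cone3, cone4, cone5 and tub below 0.074 m and height (world z) of each of cone0, cone1, cone2, cone3, cone4, cone5 below 0.068 m and linear speed of each of bracket, rod below 0.02 m/s and horizontal distance between rod and mat below 0.045 m and angle between rod's own z axis and vertical below 0.1 rad and z of rod in the frame of mat below 0.012 m and contact force between the fingers and rod below 0.1 N); the robot touches nothing.
It fails at once if the flask, the tape or the carton is pushed more than 25 mm from its place (distance of any of flask, tape, carton from where it was at the start of the episode above 0.025 m).
It fails at once if the bracket is dropped (falls freely more than 40 mm above the tray's floor) (height (world z) of bracket above 0.045 m and distance of bracket from where it was at the start of the episode above 0.04 m and contact force between bracket and anything else below 0.02 N).
It fails at once if the rod is dropped (falls freely more than 40 mm above the mat) (height (world z) of rod above 0.046 m and distance of rod from where it was at the start of the episode above 0.04 m and contact force between rod and anything else below 0.02 N).
It fails at once if the gripper touches the cones (contact force between the fingers and cone0 above 0.5 N or contact force between the fingers and cone1 above 0.5 N or contact force between the fingers and cone2 above 0.5 N or contact force between the fingers and cone3 above 0.5 N or contact force between the fingers and cone4 above 0.5 N or contact force between the fingers and cone5 above 0.5 N).
It also fails if it takes over 72 s, if anything falls off the work surface, if the arm or the gripper's body presses on something with over 40 N, if the wrist force passes 120 N, or if a joint passes its speed limit or range.

ROBOT

A 6-joint arm with a two-finger parallel gripper is mounted at the origin on the work surface. World frame = base frame: x ahead of the robot, y to its left, z up, the work surface at z = 0. Lengths are in m, angles in rad, forces in N, time in s.
With the tool pointing down it reaches from about 0.35 to 0.925 m from the base axis. Payload 6.4 kg.
Tool frame: the origin (TCP) lies midway between the tips of the shut fingers; the grasp point (between the pads) lies 19 mm behind it; z points along the fingers, y is the line along which they close (so a half turn about z gives the same grasp; the last joint's range is limited). The gripper opens to 94 mm and grips with 3 to 60 N. Pads are 16 mm wide; open, the fingers measure 119 mm over their backs; the gripper's body (75 mm by 177 mm) begins 78 mm behind the grasp point.
Start: joints at [1.166, 0.245, 1.558, -0, 1.339, -0.174], TCP at [0.149, 0.633, 0.205] pointing down, gripper open.
Joint ranges: [-3.13, 3.13], [-1.02, 2.26], [0.13, 2.54], [-0.95, 4.09], [0.21, 2.88], [-2.74, 2.74]. Speed limits (rad/s): [2.57, 2.57, 3.14, 3.14, 3.14, 3.14].

INTERFACE

Orientations are given as a rotation vector (axis times angle).
In Python, from bench import ctrl, viewer, ticket gives the robot as it stands. The module is installed in compiled form; this text tells all that it offers.
- The arm moves only by the tool apply_moves, never from a script. Its argument "commands" is text: rows parted by semicolons, each of 7 numbers parted by spaces: the shift along the tool's x, y, z scaled (see below), then the turn, a rotation vector about the tool's x, y, z scaled (see below), then the opening, from -1 (shut) to 1 (fully open). In form: dx dy dz wx wy wz gripper; .... A call has 1 to 12 rows; each row is the pose to reach, as a shift and turn from the pose commanded when the call began, along the tool's axes at that moment; what a row does not reach only later rows make up. The controller multiplies each number of a shift by 0.75 m and each number of a turn by 2 rad. A row lasts 1/12 s, in which the tool goes at most 41.7 mm and 7.16 degrees, less where a joint would pass 70% of its speed; a pose out of reach is approached as far as the arm can. A call with a number of a shift or a turn outside -1 to 1 is refused whole. A call with a gripper value outside its range is refused whole. The fingers move at their own pace and stop on an object; "force" is the grip in N (left out, the last holds). Time passes only in rows, so rows that repeat a pose let the fingers close. It gives the time, the measured TCP pose, the force, the opening and the grip force at its end, in the units of the state.
- ctrl.get_state(): the state, without advancing time (a new reading comes with each control period).
- viewer.snapshot(name): name is "side" or "top"; returns the picture (420x560x3 uint8, red, green, blue); there is no depth.
- viewer.camera_model(name): a dict with "fovy" (degrees; the focal length in pixels is half the picture's height over the tangent of half this angle, whatever the lens; pixels are square), "cx", "cy" (the principal point, pixels), "k1" (the pictures are not rectified: a ray, as slopes to the right and down, at radius r is drawn at 1 + k1 r^2 times it, then the intrinsics apply), "cam_to_world" (4x4, takes a point from camera to world coordinates). Camera axes: x right, y up, looking along -z (the intrinsics and any distortion apply to the point x, -y, -z); pixel columns grow to the right and rows downward; lengths in m; the calibration is good to about 2 mm. A picture is of the moment at which its call begins. camera_model takes no time and is no camera call.
- ticket.finish_job(): hands the job in; it is judged then, once.
The state is a dict: "time_s": time; "joint_pos": joint angles; "joint_velocities": joint speeds; "effort": joint torques, N m; "tool_pos": TCP position; "tool_rot": TCP orientation; "contact_force": force on the tool from outside, world axes, zero at the start; "torque": the same for the moment, N m; "gripper_width": finger opening in m; "gripper_force": force on a finger pad.
Only numpy, scipy, OpenCV 4.12 (cv2) and the standard library are available. Lean on these libraries where they do the work, as an engineer would, in place of code of your own. Each camera call takes 0.05 s, during which the arm holds its last target. There are 200 camera calls.

## Working session

There is one attempt and no reset: what is moved stays moved. The work goes in short steps, Python scripts to look and compute and a tool call to move; the robot and the scene stay as the last step left them, time stands still between calls to the robot, and variables do not carry over. Pictures are saved under pics/ and viewed, at most 10 in all, crops included, and the job is handed in when it is done.

Besides the shell and the picture viewer there is one more tool, called after "Emit:" as name(argument=value, ...), one argument or row to a line, values as JSON. apply_moves: Moves the arm, as the interface text tells. Its arguments: {"type":"object","properties":{"commands":{"type":"string"},"force":{"type":"number"}},"required":["commands"]}

```bash
mkdir -p pics; cat > h.py <<'E'
import numpy as np, cv2
from bench import ctrl, viewer, ticket
from scipy.spatial.transform import Rotation as R
def model(n):
    m=viewer.camera_model(n); f=210/np.tan(np.radians(m["fovy"])/2)
    return m,np.array([[f,0,m["cx"]],[0,f,m["cy"]],[0,0,1]]),np.array([m["k1"],0,0,0,0.]),np.array(m["cam_to_world"])
def pix2w(n,uv,z):
    m,K,D,T=model(n); p=cv2.undistortPoints(np.array(uv,float).reshape(-1,1,2),K,D).reshape(-1,2)
    d=np.c_[p[:,0],-p[:,1],-np.ones(len(p))]@T[:3,:3].T; o=T[:3,3]
    return o+d*((z-o[2])/d[:,2])[:,None]
def w2pix(n,P):
    m,K,D,T=model(n); c=(np.array(P,float).reshape(-1,3)-T[:3,3])@T[:3,:3]
    c=c*[1,-1,-1]
    return cv2.projectPoints(c,np.zeros(3),np.zeros(3),K,D)[0].reshape(-1,2)
def snap(n,name):
    im=viewer.snapshot(n)[:,:,::-1]; cv2.imwrite("pics/"+name+".png",im); return im
E
python3 - <<'E'
from h import *
a=snap("top","top0");b=snap("side","side0")
for n in("top","side"):
    m=viewer.camera_model(n);print(n,m)
s=ctrl.get_state();print(s["tool_pos"],s["tool_rot"],s["time_s"])
E
```

```text
top {'fovy': 56.063812444599016, 'cx': 280.7711517246451, 'cy': 210.8152785363124, 'k1': -0.013162106731664142, 'cam_to_world': array([[ 0.01057592,  0.98415946, -0.17696977,  0.42645726],
       [-0.99992041,  0.01162615,  0.00489865,  0.00768752],
       [ 0.00687853,  0.17690387,  0.9842041 ,  1.00150599],
       [ 0.        ,  0.        ,  0.        ,  1.        ]])}
side {'fovy': 55.2957133857643, 'cx': 276.1769056077855, 'cy': 210.82243808908694, 'k1': -0.07765672188688907, 'cam_to_world': array([[-0.76401497,  0.44067351, -0.47126211,  0.14410962],
       [-0.64509586, -0.53477147,  0.54577542,  0.52521164],
       [-0.01150877,  0.72098983,  0.69285007,  0.72715741],
       [ 0.        ,  0.        ,  0.        ,  1.        ]])}
[0.14845963 0.63226461 0.20447282] [-3.61670684e-01 -3.12019821e+00  2.59504533e-03] 0.1
```

View pics/top0.png

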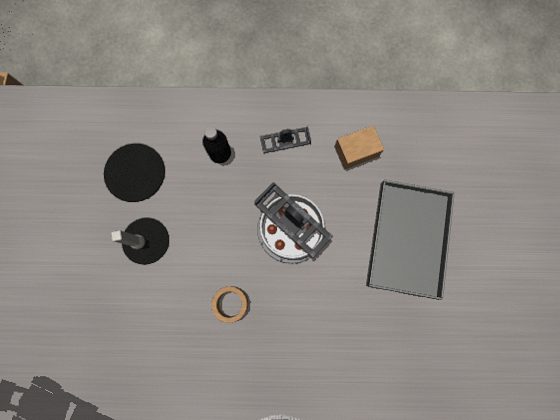

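View pics/side0.png

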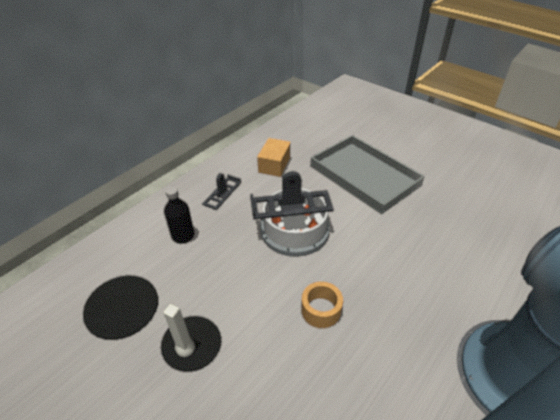

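The top view shows two bracket-shaped parts: a large one across the tub at about (293,221) and a small one at (286,139). The large one fits the description, both in size and because it lies across the tub. There are two mats, at (135,172) and (146,241). The second is smaller and carries the rod (top at about (118,236)), so it fits. I'll confirm both in one enlarged crop.

```bash
python3 - <<'E'
from h import *
a=cv2.imread("pics/top0.png")
c1=cv2.resize(a[165:275,245:345],None,fx=5,fy=5,interpolation=cv2.INTER_CUBIC)  #500x550
c2=cv2.resize(a[135:272,98:173],None,fx=4,fy=4,interpolation=cv2.INTER_CUBIC) # 300x548
c=np.zeros((550,800,3),np.uint8);c[:,:500]=c1;c[:548,500:]=c2;cv2.imwrite("pics/crop0.png",c)
g=cv2.cvtColor(a,cv2.COLOR_BGR2GRAY)
# mats
n,l,s,ce=cv2.connectedComponentsWithStats((g<32).astype(np.uint8))
for i in range(1,n):
    if s[i,4]>200:
        cs=cv2.findContours((l==i).astype(np.uint8),0,1)[0][0]; e=cv2.fitEllipse(cv2.convexHull(cs))
        print(s[i],np.round(e[0],1),np.round(e[1],1),pix2w("top",[e[0]],0.006).round(4))
print("tray",pix2w("top",[(384,182),(452,191),(441,298),(367,286)],0.035).round(4))
E
```

```text
[203 131  28  32 571] [216.7 146. ] [24.1 34.9] [[0.7773 0.1738 0.006 ]]
[ 104  144   61   58 1646] [134.  172.5] [56.9 60.7] [[0.7026 0.3866 0.006 ]]
[123 219  46  45 856] [145.3 240.8] [44.5 47. ] [[0.5244 0.3445 0.006 ]]
tray [[ 0.6774 -0.2575  0.035 ]
 [ 0.6562 -0.4292  0.035 ]
 [ 0.3915 -0.3852  0.035 ]
 [ 0.4184 -0.2072  0.035 ]]
```

View pics/crop0.png

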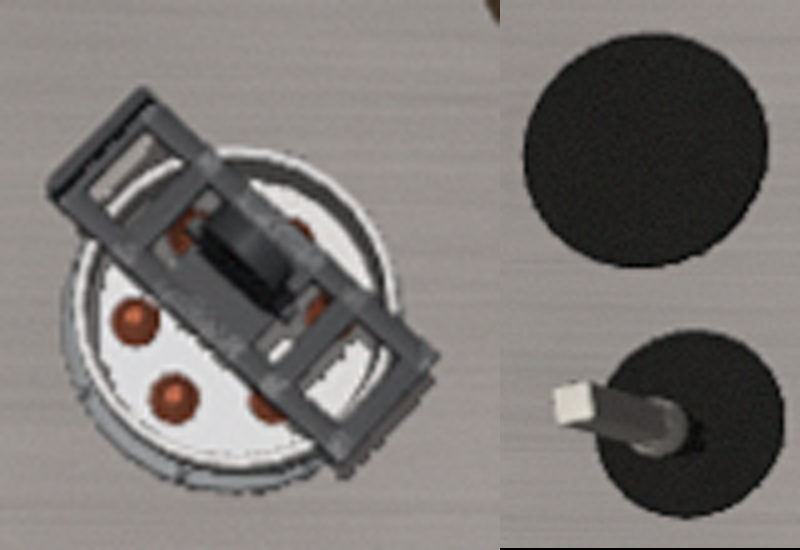

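The crop shows the large bracket lying over the tub. Its lip end is at the upper left, with corners at crop (147,88) and (48,190), and its plain end corners are at (438,355) and (343,475). The right half shows the smaller mat under the rod, with the rod's top square around crop (575,403).

```bash
python3 - <<'E'
from h import *
f=lambda p:np.array(p,float)/5+[244.6,164.6]
for zl in (.085,.098):
    L=pix2w("top",f([(147,88),(48,190)]),zl);Rr=pix2w("top",f([(438,355),(343,475)]),.085)
    l,r=L.mean(0),Rr.mean(0);d=l-r;print(zl,L.round(4).tolist(),Rr.round(4).tolist(),"len",np.hypot(*d[:2]),"ang",np.arctan2(d[1],d[0]),"c",(l+r)/2)
print("cones",pix2w("top",f([(135,320),(172,397),(265,403),(185,230),(298,235),(318,310)]),.040).round(3).tolist())
print("tubrim",pix2w("top",f([(77,307),(240,150),(240,467),(400,300)]),.075).round(4).tolist())
q=np.array([(553,385),(590,382),(597,422),(556,424)],float);q=(q-[500,0])/4+[97.6,134.6]
P=pix2w("top",q,.146);print("rodtop",P.round(4).tolist(),P.mean(0))
for i in range(4):
    e=P[(i+1)%4]-P[i];print(np.hypot(*e[:2]),np.arctan2(e[1],e[0]))
# side view checks: rod top centre, arm top
print("predict side rodtop",w2pix("side",[P.mean(0)]))
for z in (0.175,): print("armtop side",w2pix("side",[[*((l+r)/2)[:2],z]]), "top",w2pix("top",[[*((l+r)/2)[:2],z]]))
b=cv2.imread("pics/side0.png")
T=np.array([[.6774,-.2575],[.6562,-.4292],[.3915,-.3852],[.4184,-.2072]]);print("tray c",T.mean(0))
for i in range(4):
    e=T[(i+1)%4]-T[i];print(np.hypot(*e),np.arctan2(e[1],e[0]))
M=R.from_rotvec(ctrl.get_state()["tool_rot"]).as_matrix();print(M.round(3))
E
```

```text
0.085 [[0.6606, 0.0201, 0.085], [0.6103, 0.0663, 0.085]] [[0.5338, -0.1177, 0.085], [0.4776, -0.073, 0.085]] len 0.18980904548103653 ang 0.818143060465789 c [ 0.57056897 -0.02610215  0.085     ]
0.098 [[0.6573, 0.0199, 0.098], [0.6077, 0.0654, 0.098]] [[0.5338, -0.1177, 0.085], [0.4776, -0.073, 0.085]] len 0.18742422375539003 ang 0.8278516057976424 c [ 0.56908681 -0.02635377  0.0915    ]
cones [[0.555, 0.025, 0.04], [0.517, 0.006, 0.04], [0.515, -0.039, 0.04], [0.6, 0.001, 0.04], [0.598, -0.055, 0.04], [0.561, -0.065, 0.04]]
tubrim [[0.5559, 0.0519, 0.075], [0.633, -0.025, 0.075], [0.4813, -0.0258, 0.075], [0.561, -0.1013, 0.075]]
rodtop [[0.5315, 0.3738, 0.146], [0.5334, 0.3538, 0.146], [0.5115, 0.3481, 0.146], [0.5102, 0.3704, 0.146]] [0.52163967 0.36152671 0.146     ]
0.020176752732639584 -1.476963464652445
0.02253523494261628 -2.8903240887197077
0.022264047670615496 1.6318746506875834
0.02157672137693453 0.16145069545665533
predict side rodtop [[171.82599145 308.6272432 ]]
armtop side [[293.16077379 172.69409371]] top [[294.81165023 213.74811187]]
tray c [ 0.535875 -0.319775]
0.17300384388793216 -1.6936457302796875
0.26833205175677394 2.976872845160023
0.18002113764777733 1.4208076898150837
0.2638391365965254 -0.19182065291397754
[[-0.973  0.229 -0.001]
 [ 0.229  0.973 -0.002]
 [ 0.    -0.002 -1.   ]]
```

```bash
cat >> h.py <<'E'
def down(a): return np.array([[-np.sin(a),np.cos(a),0],[np.cos(a),np.sin(a),0],[0,0,-1.]]).T
def rows(targets,p=None,a=None):
    "targets: (x,y,z,yaw). Numbers relative to state, or to given pose"
    s=ctrl.get_state(); M=R.from_rotvec(s["tool_rot"]).as_matrix() if a is None else down(a)
    p=s["tool_pos"] if p is None else p
    for t in targets:
        d=M.T@(np.array(t[:3])-p)/.75; w=R.from_matrix(M.T@down(t[3])).as_rotvec()/2
        print(*np.round(d,3),*np.round(w,3),"  <-",t)
def st():
    s=ctrl.get_state();M=R.from_rotvec(s["tool_rot"]).as_matrix()
    print("t",s["time_s"],"p",np.round(s["tool_pos"],4),"yaw",np.arctan2(M[1,1],M[0,1]).round(4),"tz",M[:,2].round(3),"F",np.round(s["contact_force"],2),"w",s["gripper_width"],"gf",s["gripper_force"])
E
python3 - <<'E'
from h import *
rows([(.38,.27,.25,.2)])
rows([(.5703,-.026,.25,-.75)],(.38,.27,.25),.2)
E
```

```text
-0.411 -0.4 -0.06 -0.001 0.0 0.57   <- (0.38, 0.27, 0.25, 0.2)
-0.437 0.17 0.0 0.0 0.0 0.475   <- (0.5703, -0.026, 0.25, -0.75)
```

Emit:
apply_moves(
  commands="-0.411 -0.4 -0.06 0 0 0.57 1; -0.411 -0.4 -0.06 0 0 0.57 1; -0.411 -0.4 -0.06 0 0 0.57 1; -0.411 -0.4 -0.06 0 0 0.57 1; -0.411 -0.4 -0.06 0 0 0.57 1; -0.411 -0.4 -0.06 0 0 0.57 1; -0.411 -0.4 -0.06 0 0 0.57 1; -0.411 -0.4 -0.06 0 0 0.57 1; -0.411 -0.4 -0.06 0 0 0.57 1; -0.411 -0.4 -0.06 0 0 0.57 1; -0.411 -0.4 -0.06 0 0 0.57 1; -0.411 -0.4 -0.06 0 0 0.57 1",
  force=20,
)

```text
time_s: 1.1
tool_pos: [0.3818, 0.2677, 0.2507]
tool_rot: [1.994, 2.426, 0.0]
contact_force: [0.5, -0.4, 0.1]
gripper_width: 0.0939
gripper_force: 0.0
```

Emit:
apply_moves(
  commands="-0.437 0.17 0 0 0 0.475 1; -0.437 0.17 0 0 0 0.475 1; -0.437 0.17 0 0 0 0.475 1; -0.437 0.17 0 0 0 0.475 1; -0.437 0.17 0 0 0 0.475 1; -0.437 0.17 0 0 0 0.475 1; -0.437 0.17 0 0 0 0.475 1; -0.437 0.17 0 0 0 0.475 1; -0.437 0.17 0 0 0 0.475 1; -0.437 0.17 0 0 0 0.475 1; -0.437 0.17 0 0 0 0.475 1; -0.437 0.17 0 0 0 0.475 1",
)

```text
time_s: 2.1
tool_pos: [0.5696, -0.024, 0.2499]
tool_rot: [-2.879, -1.255, 0.001]
contact_force: [-0.2, -0.1, -0.8]
gripper_width: 0.0943
gripper_force: 0.0
```

```bash
python3 - <<'E'
from h import *
st(); rows([(.5703,-.026,.25,-.75),(.5703,-.026,.124,-.75)])
E
```

```text
t 2.1 p [ 0.5696 -0.024   0.2499] yaw -0.7484 tz [-0.001  0.001 -1.   ] F [-0.15 -0.12 -0.79] w 0.09425443560730108 gf 0.0
-0.001 0.002 -0.0 -0.001 0.0 0.001   <- (0.5703, -0.026, 0.25, -0.75)
-0.001 0.003 0.168 -0.001 0.0 0.001   <- (0.5703, -0.026, 0.124, -0.75)
```

Emit:
apply_moves(
  commands="0 0.002 0.05 0 0 0 1; 0 0.002 0.1 0 0 0 1; 0 0.002 0.14 0 0 0 1; 0 0.002 0.168 0 0 0 1; 0 0.002 0.168 0 0 0 1; 0 0.002 0.168 0 0 0 -1; 0 0.002 0.168 0 0 0 -1; 0 0.002 0.168 0 0 0 -1; 0 0.002 0.168 0 0 0 -1; 0 0.002 0.168 0 0 0 -1; 0 0.002 0.168 0 0 0 -1; 0 0.002 0.168 0 0 0 -1",
  force=30,
)

```text
time_s: 3.1
tool_pos: [0.5715, -0.0268, 0.1249]
tool_rot: [2.88, 1.253, 0.001]
contact_force: [-0.7, 0.7, 0.9]
gripper_width: 0.051
gripper_force: 0.0
```

```bash
python3 - <<'E'
from h import *
st(); snap("side","side1")
E
```

```text
t 3.1 p [ 0.5715 -0.0268  0.1249] yaw -0.7501 tz [ 0.001 -0.    -1.   ] F [-0.71  0.71  0.87] w 0.05096425966254539 gf 0.0
```

Still closing.

Emit:
apply_moves(
  commands="0 0 0 0 0 0 -1; 0 0 0 0 0 0 -1; 0 0 0 0 0 0 -1; 0 0 0 0 0 0 -1; 0 0 0 0 0 0 -1; 0 0 0 0 0 0 -1; 0 0 0 0 0 0 -1; 0 0 0 0 0 0 -1; 0 0 0 0 0 0 -1; 0 0 0 0 0 0 -1",
)

```text
time_s: 3.98
tool_pos: [0.5711, -0.0266, 0.1243]
tool_rot: [-2.88, -1.253, 0.001]
contact_force: [-1.5, 0.5, -1.5]
gripper_width: 0.0142
gripper_force: 30.0
```

Emit:
apply_moves(
  commands="0 0 0 0 0 0 -1; 0 0 -0.02 0 0 0 -1; 0 0 -0.04 0 0 0 -1; 0 0 -0.06 0 0 0 -1; 0 0 -0.06 0 0 0 -1",
)

```text
time_s: 4.4
tool_pos: [0.5732, -0.0273, 0.1724]
tool_rot: [2.877, 1.252, 0.007]
contact_force: [1.4, 0.5, -2.6]
gripper_width: 0.0139
gripper_force: 30.0
```

```bash
python3 - <<'E'
from h import *
st(); a=snap("side","side1");b=snap("top","top1")
c=np.hstack([cv2.resize(a[120:270,220:360],None,fx=2.8,fy=2.8),cv2.resize(b[160:310,240:380],None,fx=2.8,fy=2.8)]);cv2.imwrite("pics/c1.png",c)
E
```

```text
t 4.4 p [ 0.5732 -0.0273  0.1724] yaw -0.7501 tz [ 0.006 -0.002 -1.   ] F [ 1.43  0.49 -2.62] w 0.013858542695859788 gf 29.979477524757385
```

View pics/c1.png

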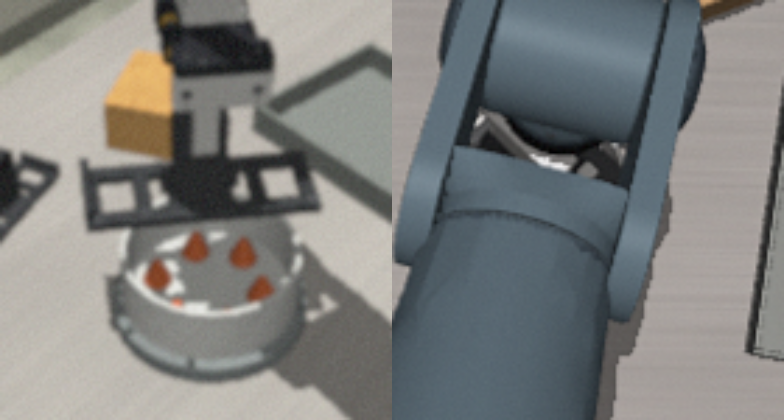

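The bracket is held level and clear of the rim, and the cones are undisturbed below it. Next I carry it to the tray.

```bash
python3 - <<'E'
from h import *
rows([(.536,-.32,.19,-1.73)],(.5711,-.0266,.17),-.75)
E
```

```text
-0.318 0.232 -0.027 0.0 0.0 0.49   <- (0.536, -0.32, 0.19, -1.73)
```

Emit:
apply_moves(
  commands="-0.03 0.022 -0.01 0 0 0.05 -1; -0.07 0.05 -0.027 0 0 0.1 -1; -0.11 0.08 -0.027 0 0 0.16 -1; -0.15 0.11 -0.027 0 0 0.22 -1; -0.19 0.138 -0.027 0 0 0.28 -1; -0.23 0.167 -0.027 0 0 0.34 -1; -0.265 0.193 -0.027 0 0 0.4 -1; -0.295 0.215 -0.027 0 0 0.45 -1; -0.318 0.232 -0.027 0 0 0.49 -1; -0.318 0.232 -0.027 0 0 0.49 -1; -0.318 0.232 -0.027 0 0 0.49 -1",
)

```text
time_s: 5.42
tool_pos: [0.535, -0.3202, 0.1876]
tool_rot: [-3.129, 0.251, 0.004]
contact_force: [-0.2, 0.1, -2.8]
gripper_width: 0.0138
gripper_force: 30.0
```

```bash
python3 - <<'E'
from h import *
st(); rows([(.536,-.32,.07,-1.73),(.536,-.32,.056,-1.73)]); a=snap("side","side2")
cv2.imwrite("pics/c2.png",cv2.resize(a[60:260,260:460],None,fx=2.5,fy=2.5))
E
```

```text
t 5.4167 p [ 0.535  -0.3202  0.1876] yaw -1.7312 tz [-0.002  0.002 -1.   ] F [-0.17  0.06 -2.79] w 0.01380198214758233 gf 29.984502643346786
0.002 -0.0 0.157 -0.001 0.001 -0.001   <- (0.536, -0.32, 0.07, -1.73)
0.002 -0.0 0.176 -0.001 0.001 -0.001   <- (0.536, -0.32, 0.056, -1.73)
```

View pics/c2.png

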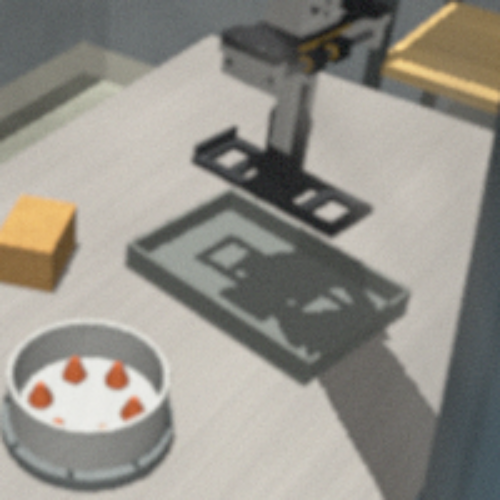

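The bracket hangs level over the tray and is lined up with it. Now I lower it.

Emit:
apply_moves(
  commands="0 0 0.04 0 0 0 -1; 0 0 0.08 0 0 0 -1; 0 0 0.12 0 0 0 -1; 0 0 0.145 0 0 0 -1; 0 0 0.16 0 0 0 -1; 0 0 0.168 0 0 0 -1; 0 0 0.173 0 0 0 -1; 0 0 0.176 0 0 0 -1; 0 0 0.176 0 0 0 -1",
)

```text
time_s: 6.22
tool_pos: [0.5368, -0.3201, 0.0587]
tool_rot: [3.131, -0.249, 0.002]
contact_force: [-0.5, -0.3, -3.6]
gripper_width: 0.0141
gripper_force: 30.0
```

```bash
python3 - <<'E'
from h import *
st()
E
```

```text
t 6.2167 p [ 0.5368 -0.3201  0.0587] yaw -1.7295 tz [ 0.001 -0.001 -1.   ] F [-0.54 -0.27 -3.58] w 0.014112609815858528 gf 29.98447671532631
```

Emit:
apply_moves(
  commands="0 0 0.003 0 0 0 -1; 0 0 0.005 0 0 0 -1; 0 0 0.006 0 0 0 -1; 0 0 0.006 0 0 0 -1",
)

```text
time_s: 6.55
tool_pos: [0.5366, -0.3203, 0.0543]
tool_rot: [3.131, -0.25, 0.002]
contact_force: [-0.4, 0.9, 2.3]
gripper_width: 0.0142
gripper_force: 30.0
```

Contact: the force went from −3 to +2 N. I release and retreat.

Emit:
apply_moves(
  commands="0 0 0 0 0 0 -0.5; 0 0 0 0 0 0 0; 0 0 0 0 0 0 0; 0 0 0 0 0 0 0; 0 0 0 0 0 0 0; 0 0 0 0 0 0 0; 0 0 -0.03 0 0 0 0; 0 0 -0.08 0 0 0 0.3; 0 0 -0.13 0 0 0 0.3; 0 0 -0.18 0 0 0 0.3; 0 0 -0.23 0 0 0 0.3; 0 0 -0.26 0 0 0 0.3",
)

```text
time_s: 7.55
tool_pos: [0.5372, -0.3207, 0.2534]
tool_rot: [3.128, -0.249, 0.008]
contact_force: [-0.0, 0.0, 0.0]
gripper_width: 0.061
gripper_force: 0.0
```

```bash
python3 - <<'E'
from h import *
st(); a=snap("side","side3");b=snap("top","top3")
c=np.hstack([cv2.resize(a[120:270,240:440],None,fx=2,fy=2),cv2.resize(a[290:365,130:230],None,fx=4,fy=4)]);cv2.imwrite("pics/c3.png",c)
E
```

```text
t 7.55 p [ 0.5372 -0.3207  0.2534] yaw -1.73 tz [ 0.005 -0.004 -1.   ] F [-0.03  0.05  0.02] w 0.06100524720510618 gf 0.0
```

View pics/c3.png

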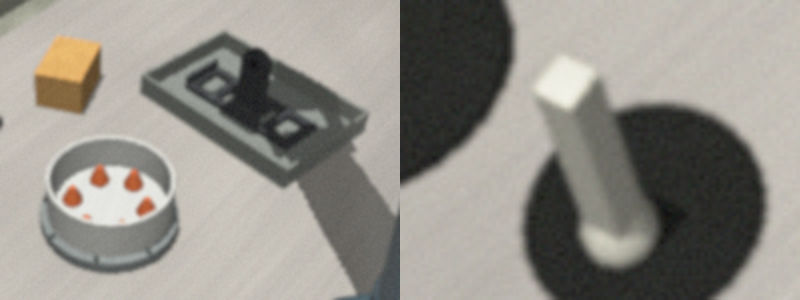

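The bracket stands flat in the tray and the cones are untouched. In the side picture the rod's top corners are at crop (567,55), (603,72), (573,108) and (535,93). I'll locate the rod and cones next.

```bash
python3 - <<'E'
from h import *
q=np.array([(567,55),(603,72),(573,108),(535,93)],float);q=(q-[400,0])/4+[129.6,289.6]
P=pix2w("side",q,.146);print(P.round(4).tolist(),P.mean(0))
for i in range(4):
    e=P[(i+1)%4]-P[i];print(np.hypot(*e[:2]).round(4),np.degrees(np.arctan2(e[1],e[0])).round(1))
b=cv2.imread("pics/top3.png");hsv=cv2.cvtColor(b,cv2.COLOR_BGR2HSV)
m=((hsv[...,0]<14)&(hsv[...,1]>110)).astype(np.uint8);m[:180]=0;m[275:]=0
n,l,s,c=cv2.connectedComponentsWithStats(m)
C=[c[i] for i in range(1,n) if s[i,4]>8 and 240<c[i][0]<345]
print([s[i,4] for i in range(1,n)],pix2w("top",C,.035).round(4).tolist())
g=b.astype(int).min(2); w=(g[180:275,240:345]>195).astype(np.uint8)
cs=max(cv2.findContours(w,0,1)[0],key=cv2.contourArea)+[240,180];e=cv2.fitEllipse(cv2.convexHull(cs));print("white",e,pix2w("top",[e[0]],.075),pix2w("top",[e[0]],.026))
rows([(.52,.02,.25,-0.8)],(.537,-.32,.254),-1.73)
E
```

```text
[[0.5305, 0.3553, 0.146], [0.5121, 0.3508, 0.146], [0.5083, 0.3704, 0.146], [0.5261, 0.3762, 0.146]] [0.51924976 0.36315573 0.146     ]
0.0189 -166.1
0.02 101.1
0.0188 18.0
0.0213 -78.3
[np.int32(60), np.int32(62), np.int32(65), np.int32(64), np.int32(63), np.int32(62)] [[0.5987, -0.0029, 0.035], [0.5952, -0.0513, 0.035], [0.5541, 0.0245, 0.035], [0.5576, -0.0716, 0.035], [0.5165, 0.0051, 0.035], [0.5167, -0.0436, 0.035]]
white ((291.6509094238281, 225.70823669433594), (62.74507522583008, 63.727909088134766), 101.46936798095703) [[ 0.5574797  -0.02309981  0.075     ]] [[ 0.56440907 -0.02472805  0.026     ]]
-0.094 -0.444 0.005 0.0 0.0 -0.465   <- (0.52, 0.02, 0.25, -0.8)
```

```bash
python3 - <<'E'
from h import *
rows([(.53,.06,.25,-1.55)],(.5366,-.3203,.249),-1.73)
rows([(.5205,.3623,.21,-1.37)],(.53,.06,.25),-1.55)
E
```

```text
-0.089 -0.499 -0.001 0.0 0.0 -0.09   <- (0.53, 0.06, 0.25, -1.55)
-0.004 -0.403 0.053 0.0 0.0 -0.09   <- (0.5205, 0.3623, 0.21, -1.37)
```

Emit:
apply_moves(
  commands="-0.089 -0.499 0 0 0 -0.09 1; -0.089 -0.499 0 0 0 -0.09 1; -0.089 -0.499 0 0 0 -0.09 1; -0.089 -0.499 0 0 0 -0.09 1; -0.089 -0.499 0 0 0 -0.09 1; -0.089 -0.499 0 0 0 -0.09 1; -0.089 -0.499 0 0 0 -0.09 1; -0.089 -0.499 0 0 0 -0.09 1; -0.089 -0.499 0 0 0 -0.09 1; -0.089 -0.499 0 0 0 -0.09 1",
)

```text
time_s: 8.48
tool_pos: [0.5278, 0.0656, 0.2463]
tool_rot: [-3.139, -0.042, 0.005]
contact_force: [-0.6, 0.3, -0.8]
gripper_width: 0.0937
gripper_force: 0.0
```

Emit:
apply_moves(
  commands="-0.004 -0.403 0.053 0 0 -0.09 1; -0.004 -0.403 0.053 0 0 -0.09 1; -0.004 -0.403 0.053 0 0 -0.09 1; -0.004 -0.403 0.053 0 0 -0.09 1; -0.004 -0.403 0.053 0 0 -0.09 1; -0.004 -0.403 0.053 0 0 -0.09 1; -0.004 -0.403 0.053 0 0 -0.09 1; -0.004 -0.403 0.053 0 0 -0.09 1; -0.004 -0.403 0.053 0 0 -0.09 1; -0.004 -0.403 0.053 0 0 -0.09 1; -0.004 -0.403 0.053 0 0 -0.09 1",
)

```text
time_s: 9.4
tool_pos: [0.5205, 0.3608, 0.2079]
tool_rot: [3.125, 0.313, -0.001]
contact_force: [-0.2, -0.4, -0.5]
gripper_width: 0.0939
gripper_force: 0.0
```

```bash
python3 - <<'E'
from h import *
st(); rows([(.5205,.3623,.21,-1.37),(.5205,.3623,.102,-1.37)])
E
```

```text
t 9.4 p [0.5205 0.3608 0.2079] yaw -1.3714 tz [-0.001 -0.001 -1.   ] F [-0.21 -0.38 -0.48] w 0.0938893160663561 gf 0.0
0.0 -0.002 -0.003 0.0 0.0 -0.001   <- (0.5205, 0.3623, 0.21, -1.37)
0.001 -0.002 0.141 0.0 0.0 -0.001   <- (0.5205, 0.3623, 0.102, -1.37)
```

Emit:
apply_moves(
  commands="0.001 -0.001 0.04 0 0 0 1; 0.001 -0.001 0.08 0 0 0 1; 0.001 -0.001 0.115 0 0 0 1; 0.001 -0.001 0.135 0 0 0 1; 0.001 -0.001 0.142 0 0 0 1; 0.001 -0.001 0.142 0 0 0 0; 0.001 -0.001 0.142 0 0 0 -0.4; 0.001 -0.001 0.142 0 0 0 -0.4; 0.001 -0.001 0.142 0 0 0 -0.4; 0.001 -0.001 0.142 0 0 0 -0.4; 0.001 -0.001 0.142 0 0 0 -0.4; 0.001 -0.001 0.142 0 0 0 -0.4",
  force=50,
)

```text
time_s: 10.4
tool_pos: [0.521, 0.3635, 0.1024]
tool_rot: [-3.126, -0.315, -0.001]
contact_force: [-0.4, 0.2, -0.2]
gripper_width: 0.051
gripper_force: 0.0
```

Emit:
apply_moves(
  commands="0 0 0 0 0 0 -1; 0 0 0 0 0 0 -1; 0 0 0 0 0 0 -1; 0 0 0 0 0 0 -1; 0 0 0 0 0 0 -1; 0 0 0 0 0 0 -1; 0 0 0 0 0 0 -1; 0 0 0 0 0 0 -1",
  force=50,
)

```text
time_s: 11.07
tool_pos: [0.5207, 0.3633, 0.1019]
tool_rot: [-3.126, -0.315, 0.0]
contact_force: [0.6, -0.6, -0.7]
gripper_width: 0.0217
gripper_force: 49.9
```

```bash
python3 - <<'E'
from h import *
st(); a=snap("side","side4")
cv2.imwrite("pics/c4.png",cv2.resize(a[220:380,110:270],None,fx=3,fy=3))
E
```

```text
t 11.0667 p [0.5207 0.3633 0.1019] yaw -1.37 tz [-0.  0. -1.] F [ 0.6  -0.58 -0.72] w 0.021739747126790766 gf 49.87046957015991
```

View pics/c4.png

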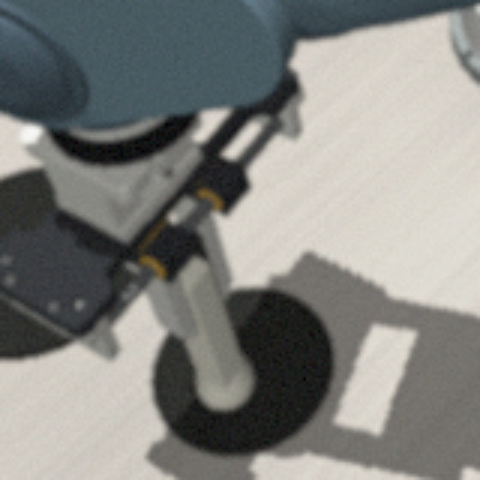

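```bash
python3 - <<'E'
from h import *
rows([(.5207,.3633,.215,-1.37),(.557,-.023,.215,-1.37)],(.5207,.3633,.102),-1.37)
c=np.array([.557,-.023])
print("stir offsets from centre")
rows([(*(c+r*np.array([np.cos(np.radians(t)),np.sin(np.radians(t))])),.128,-1.37) for r,t in [(.02,-5),(.04,-5)]+[(.042,-5+15*k) for k in range(1,31)]],(.557,-.023,.128),-1.37)
E
```

```text
0.0 0.0 -0.151 0.0 0.0 0.0   <- (0.5207, 0.3633, 0.215, -1.37)
-0.055 0.514 -0.151 0.0 0.0 0.0   <- (0.557, -0.023, 0.215, -1.37)
stir offsets from centre
0.026 0.008 0.0 0.0 0.0 0.0   <- (np.float64(0.576923893961835), np.float64(-0.024743114854953164), 0.128, -1.37)
0.051 0.015 0.0 0.0 0.0 0.0   <- (np.float64(0.5968477879236699), np.float64(-0.026486229709906328), 0.128, -1.37)
0.056 0.001 0.0 0.0 0.0 0.0   <- (np.float64(0.5983619256265128), np.float64(-0.015706776537988926), 0.128, -1.37)
0.054 -0.013 0.0 0.0 0.0 0.0   <- (np.float64(0.5950649270555394), np.float64(-0.005250033006890621), 0.128, -1.37)
0.049 -0.027 0.0 0.0 0.0 0.0   <- (np.float64(0.5891738666109971), np.float64(0.003997079606834649), 0.128, -1.37)
0.041 -0.039 0.0 0.0 0.0 0.0   <- (np.float64(0.581090210326744), np.float64(0.011404385860137659), 0.128, -1.37)
0.029 -0.048 0.0 0.0 0.0 0.0   <- (np.float64(0.5713648460196782), np.float64(0.016467090073008152), 0.128, -1.37)
0.016 -0.054 0.0 0.0 0.0 0.0   <- (np.float64(0.5606605411954017), np.float64(0.018840177319853317), 0.128, -1.37)
0.001 -0.056 0.0 0.0 0.0 0
[... 2033 characters left out ...]
128, -1.37)
0.056 0.001 0.0 0.0 0.0 0.0   <- (np.float64(0.5983619256265128), np.float64(-0.015706776537988944), 0.128, -1.37)
0.054 -0.013 0.0 0.0 0.0 0.0   <- (np.float64(0.5950649270555394), np.float64(-0.005250033006890618), 0.128, -1.37)
0.049 -0.027 0.0 0.0 0.0 0.0   <- (np.float64(0.5891738666109971), np.float64(0.003997079606834646), 0.128, -1.37)
0.041 -0.039 0.0 0.0 0.0 0.0   <- (np.float64(0.581090210326744), np.float64(0.011404385860137645), 0.128, -1.37)
0.029 -0.048 0.0 0.0 0.0 0.0   <- (np.float64(0.5713648460196782), np.float64(0.01646709007300816), 0.128, -1.37)
0.016 -0.054 0.0 0.0 0.0 0.0   <- (np.float64(0.5606605411954017), np.float64(0.018840177319853317), 0.128, -1.37)
```

Emit:
apply_moves(
  commands="0 0 -0.02 0 0 0 -1; 0 0 -0.05 0 0 0 -1; 0 0 -0.1 0 0 0 -1; 0 0 -0.15 0 0 0 -1; 0 0 -0.15 0 0 0 -1",
)

```text
time_s: 11.53
tool_pos: [0.5247, 0.3652, 0.2238]
tool_rot: [-3.121, -0.315, -0.022]
contact_force: [0.7, -0.0, 0.4]
gripper_width: 0.0219
gripper_force: 49.9
```

Emit:
apply_moves(
  commands="-0.003 0.03 0 0 0 0 -1; -0.009 0.08 0 0 0 0 -1; -0.014 0.13 0 0 0 0 -1; -0.02 0.18 0 0 0 0 -1; -0.025 0.23 0 0 0 0 -1; -0.03 0.28 0 0 0 0 -1; -0.036 0.33 0 0 0 0 -1; -0.041 0.38 0 0 0 0 -1; -0.046 0.43 0 0 0 0 -1; -0.051 0.475 0 0 0 0 -1; -0.055 0.5 0 0 0 0 -1; -0.055 0.514 0 0 0 0 -1",
)

```text
time_s: 12.53
tool_pos: [0.5569, -0.0251, 0.2139]
tool_rot: [3.126, 0.31, -0.001]
contact_force: [0.8, 1.0, -2.2]
gripper_width: 0.0219
gripper_force: 49.9
```

Emit:
apply_moves(
  commands="0 0 0 0 0 0 -1; 0 0 0 0 0 0 -1",
)

```text
time_s: 12.7
tool_pos: [0.5571, -0.0222, 0.2141]
tool_rot: [-3.125, -0.314, 0.001]
contact_force: [-0.1, 0.6, -1.0]
gripper_width: 0.0217
gripper_force: 49.9
```

```bash
python3 - <<'E'
from h import *
st(); rows([(.557,-.023,.128,-1.37)])
a=snap("side","side5");b=snap("top","top5")
c=np.hstack([cv2.resize(a[110:260,220:360],None,fx=2.8,fy=2.8),cv2.resize(b[160:310,220:360],None,fx=2.8,fy=2.8)]);cv2.imwrite("pics/c5.png",c)
E
```

```text
t 12.7 p [ 0.5571 -0.0222  0.2141] yaw -1.3703 tz [-0.001  0.001 -1.   ] F [-0.07  0.6  -0.96] w 0.02165277901024326 gf 49.87012267112732
-0.0 0.001 0.115 -0.0 0.0 -0.0   <- (0.557, -0.023, 0.128, -1.37)
```

View pics/c5.png

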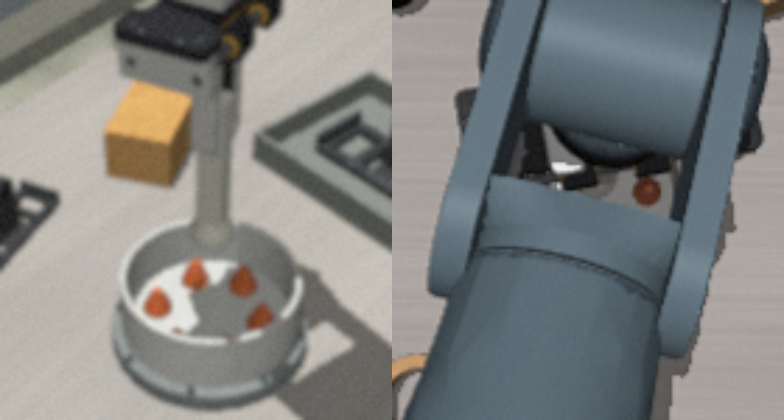

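The rod hangs upright over the middle of the tub, with the cones in a ring below. I go down and stir.

Emit:
apply_moves(
  commands="0 0.001 0.03 0 0 0 -1; 0 0.001 0.06 0 0 0 -1; 0 0.001 0.09 0 0 0 -1; 0 0.001 0.105 0 0 0 -1; 0 0.001 0.113 0 0 0 -1; 0 0.001 0.115 0 0 0 -1; 0 0.001 0.115 0 0 0 -1",
)

```text
time_s: 13.38
tool_pos: [0.5578, -0.023, 0.1288]
tool_rot: [3.125, 0.316, 0.001]
contact_force: [-0.5, -0.0, -0.4]
gripper_width: 0.0216
gripper_force: 49.9
```

Emit:
apply_moves(
  commands="0.02 0.006 0 0 0 0 -1; 0.04 0.012 0 0 0 0 -1; 0.052 0.014 0 0 0 0 -1; 0.056 0.001 0 0 0 0 -1; 0.054 -0.013 0 0 0 0 -1; 0.049 -0.027 0 0 0 0 -1; 0.041 -0.039 0 0 0 0 -1; 0.029 -0.048 0 0 0 0 -1; 0.016 -0.054 0 0 0 0 -1; 0.001 -0.056 0 0 0 0 -1; -0.013 -0.054 0 0 0 0 -1; -0.027 -0.049 0 0 0 0 -1",
)

```text
time_s: 14.38
tool_pos: [0.5341, 0.0061, 0.1328]
tool_rot: [3.116, 0.317, 0.02]
contact_force: [2.0, -4.5, 6.0]
gripper_width: 0.022
gripper_force: 50.0
```

Emit:
apply_moves(
  commands="0 0 0 0 0 0 -1; 0 0 0 0 0 0 -1; -0.012 0.008 0 0 0 0 -1; -0.021 0.02 0 0 0 0 -1",
)

```text
time_s: 14.72
tool_pos: [0.5224, -0.0095, 0.1324]
tool_rot: [3.121, 0.316, 0.024]
contact_force: [8.6, -1.9, 4.8]
gripper_width: 0.0215
gripper_force: 50.0
```

```bash
python3 - <<'E'
from h import *
st(); a=snap("side","side6")
cv2.imwrite("pics/c6.png",cv2.resize(a[110:260,220:370],None,fx=3.6,fy=3.6))
E
```

```text
t 14.7167 p [ 0.5224 -0.0095  0.1324] yaw -1.3688 tz [ 0.016 -0.003 -1.   ] F [ 8.56 -1.89  4.81] w 0.02150655051784527 gf 50.003702044487
```

View pics/c6.png

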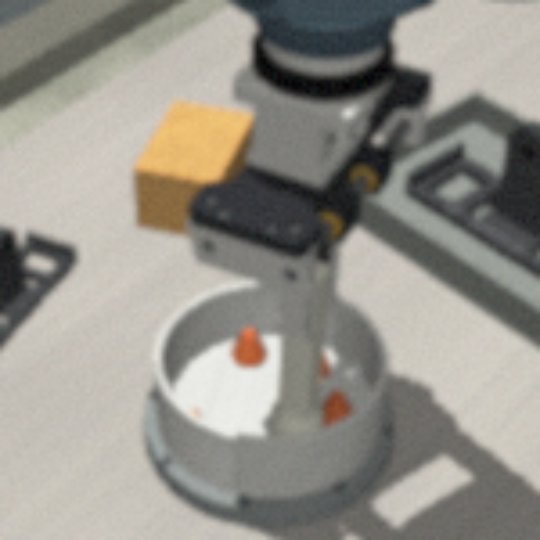

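The rod is upright and has pushed several cones around the ring, with the fingers clear above the rim. The radial force suggests a cone is wedged at the wall, so I continue on a slightly smaller circle.

Emit:
apply_moves(
  commands="0.002 0.015 0 0 0 0 -1; 0 0.028 0 0 0 0 -1; 0.002 0.04 0 0 0 0 -1; 0.006 0.052 0 0 0 0 -1; 0.013 0.062 0 0 0 0 -1; 0.023 0.07 0 0 0 0 -1; 0.034 0.075 0 0 0 0 -1; 0.047 0.077 0 0 0 0 -1; 0.059 0.075 0 0 0 0 -1; 0.071 0.071 0 0 0 0 -1; 0.081 0.064 0 0 0 0 -1; 0.089 0.054 0 0 0 0 -1",
)

```text
time_s: 15.77
tool_pos: [0.5899, -0.0352, 0.1267]
tool_rot: [-3.125, -0.315, 0.009]
contact_force: [-3.9, 1.0, -0.0]
gripper_width: 0.0218
gripper_force: 50.0
```

```bash
cat > cones.py <<'E'
from h import *
def cones(n,name):
    b=snap(n,name);hsv=cv2.cvtColor(b,cv2.COLOR_BGR2HSV)
    m=((hsv[...,0]<14)&(hsv[...,1]>110)).astype(np.uint8)
    k=np.zeros_like(m);cx=w2pix(n,[[.557,-.023,.04]])[0];cv2.circle(k,(int(cx[0]),int(cx[1])),38,1,-1)
    _,l,s,c=cv2.connectedComponentsWithStats(m*k)
    for i in range(1,len(s)):
        if s[i,4]>5: print(n,s[i,4],c[i].round(1),pix2w(n,[c[i]],.035).round(3)[0,:2])
E
python3 - <<'E'
from cones import *
st(); cones("side","side7")
print("start in side view:",w2pix("side",[[x,y,.035] for x,y in [(.599,-.003),(.595,-.051),(.554,.0245),(.558,-.072),(.5165,.005),(.517,-.044)]]).round(0).tolist())
E
```

```text
t 15.7667 p [ 0.5899 -0.0352  0.1267] yaw -1.3701 tz [-0.006  0.001 -1.   ] F [-3.88  0.98 -0.  ] w 0.021834083277467487 gf 49.99562859535217
side 60 [300.7 205.7] [ 0.579 -0.074]
side 16 [281.4 206. ] [ 0.616 -0.042]
side 67 [316.6 215.1] [ 0.528 -0.072]
start in side view: [[277.0, 217.0], [290.0, 208.0], [284.0, 232.0], [307.0, 210.0], [301.0, 235.0], [314.0, 223.0]]
```

Emit:
apply_moves(
  commands="0.005 -0.011 0 0 0 0 -1; 0.007 -0.024 0 0 0 0 -1; 0.005 -0.036 0 0 0 0 -1; 0.001 -0.048 0 0 0 0 -1; -0.006 -0.058 0 0 0 0 -1; -0.016 -0.066 0 0 0 0 -1; -0.027 -0.071 0 0 0 0 -1; -0.04 -0.073 0 0 0 0 -1; -0.052 -0.071 0 0 0 0 -1; -0.064 -0.067 0 0 0 0 -1; -0.074 -0.06 0 0 0 0 -1; -0.082 -0.05 0 0 0 0 -1",
)

```text
time_s: 16.82
tool_pos: [0.5265, -0.0112, 0.1306]
tool_rot: [3.126, 0.313, 0.018]
contact_force: [8.3, 1.2, 2.4]
gripper_width: 0.0218
gripper_force: 50.0
```

Emit:
apply_moves(
  commands="-0.005 0.011 0 0 0 0 -1; -0.007 0.024 0 0 0 0 -1; -0.005 0.036 0 0 0 0 -1; -0.001 0.048 0 0 0 0 -1; 0.006 0.058 0 0 0 0 -1; 0.016 0.066 0 0 0 0 -1; 0.027 0.071 0 0 0 0 -1; 0.04 0.073 0 0 0 0 -1; 0.052 0.071 0 0 0 0 -1; 0.064 0.067 0 0 0 0 -1; 0.074 0.06 0 0 0 0 -1; 0.082 0.05 0 0 0 0 -1",
)

```text
time_s: 17.82
tool_pos: [0.591, -0.0355, 0.1271]
tool_rot: [-3.125, -0.314, 0.003]
contact_force: [-0.3, -0.2, -1.5]
gripper_width: 0.0217
gripper_force: 50.0
```

Emit:
apply_moves(
  commands="-0.01 -0.007 0 0 0 0 -1; -0.02 -0.013 0 0 0 0 -1; -0.03 -0.019 0 0 0 0 -1; -0.041 -0.025 0 0 0 0 -1; -0.041 -0.025 0 0 0 0 -1; -0.041 -0.025 0 0 0 0 -1",
)

```text
time_s: 18.32
tool_pos: [0.5568, -0.0234, 0.1284]
tool_rot: [3.126, 0.315, 0.001]
contact_force: [0.2, 0.1, -1.5]
gripper_width: 0.0217
gripper_force: 50.0
```

```bash
python3 - <<'E'
from cones import *
st(); cones("side","side8"); cones("top","top8")
E
```

```text
t 18.3167 p [ 0.5568 -0.0234  0.1284] yaw -1.3702 tz [ 0. -0. -1.] F [ 0.17  0.11 -1.46] w 0.021683685431986816 gf 49.9976509809494
side 58 [281.3 206.2] [ 0.616 -0.041]
side 63 [313.1 211.1] [ 0.543 -0.078]
top 36 [313.4 232.5] [ 0.547 -0.078]
```

Emit:
apply_moves(
  commands="0 0 -0.02 0 0 0 -1; 0 0 -0.05 0 0 0 -1; 0 0 -0.085 0 0 0 -1; 0 0 -0.11 0 0 0 -1; 0 -0.03 -0.117 0 0 0 -1; 0 -0.07 -0.117 0 0 0 -1; 0 -0.12 -0.117 0 0 0 -1; 0 -0.17 -0.117 0 0 0 -1; 0 -0.22 -0.117 0 0 0 -1; 0 -0.26 -0.117 0 0 0 -1; 0 -0.28 -0.117 0 0 0 -1; 0 -0.28 -0.117 0 0 0 -1",
)

```text
time_s: 19.42
tool_pos: [0.515, 0.185, 0.2161]
tool_rot: [-3.124, -0.321, -0.001]
contact_force: [0.6, -0.3, -0.4]
gripper_width: 0.022
gripper_force: 50.0
```

```bash
python3 - <<'E'
from cones import *
st(); cones("top","top9")
b=cv2.imread("pics/top9.png");a=snap("side","side9")
cv2.imwrite("pics/c9.png",np.hstack([cv2.resize(b[180:275,245:340],None,fx=4,fy=4,interpolation=2),cv2.resize(a[170:265,190:295],None,fx=4,fy=4,interpolation=2)[:, :420]]))
E
```

```text
t 19.4167 p [0.515  0.185  0.2161] yaw -1.3662 tz [ 0.     0.001 -1.   ] F [ 0.65 -0.34 -0.43] w 0.02200627000258321 gf 49.998008608818054
top 66 [298.8 205.7] [ 0.614 -0.042]
top 64 [310.5 215. ] [ 0.591 -0.071]
top 66 [268.1 223.8] [0.567 0.034]
top 64 [314.2 233.9] [ 0.543 -0.08 ]
top 59 [273.2 243.5] [0.519 0.021]
top 65 [292.1 251.3] [ 0.5   -0.026]
```

View pics/c9.png

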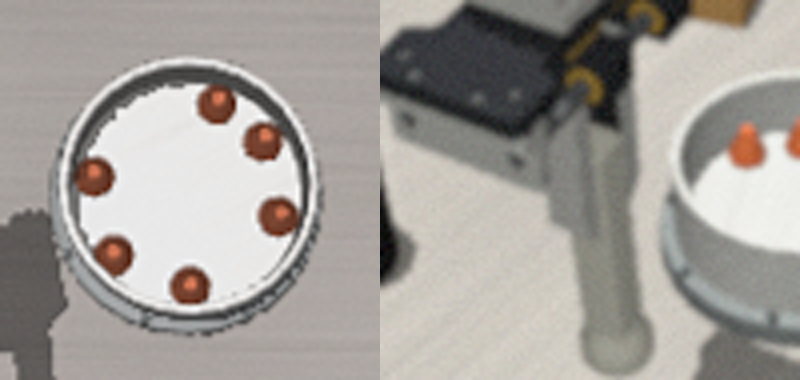

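The top view shows all six cones in the tub. Compared with the start they are shifted counter-clockwise and out to the wall, and the rod is upright in the grip. I'll check which cone went where with the intermediate pictures.

```bash
python3 - <<'E'
from h import *
from scipy.optimize import linear_sum_assignment
for n in ("side3","side6","side7","side8","side9"):
    b=cv2.imread(f"pics/{n}.png");hsv=cv2.cvtColor(b,cv2.COLOR_BGR2HSV)
    m=((hsv[...,0]<14)&(hsv[...,1]>110)).astype(np.uint8);k=np.zeros_like(m);cv2.circle(k,(295,218),40,1,-1)
    _,l,s,c=cv2.connectedComponentsWithStats(m*k)
    print(n,[(int(s[i,4]),pix2w("side",[c[i]],.035).round(3)[0,:2].tolist()) for i in range(1,len(s)) if s[i,4]>3])
S=np.array([(.599,-.003),(.554,.0245),(.5165,.005),(.517,-.044),(.558,-.072),(.595,-.051)])
F=np.array([(.567,.034),(.519,.021),(.500,-.026),(.543,-.080),(.591,-.071),(.614,-.042)])
for sh in (0,1,5): print("ccw shift",sh,np.linalg.norm(np.roll(F,sh,0)-S,axis=1).round(3))
rows([(.523,.352,.215,-1.37)])
E
```

```text
side3 [(55, [0.596, -0.048]), (55, [0.558, -0.069]), (55, [0.599, 0.001]), (39, [0.52, -0.043])]
side6 [(59, [0.602, -0.053]), (42, [0.52, -0.044])]
side7 [(60, [0.579, -0.074]), (16, [0.616, -0.042]), (67, [0.528, -0.072])]
side8 [(58, [0.616, -0.041]), (63, [0.543, -0.078])]
side9 [(59, [0.592, -0.07]), (60, [0.615, -0.041]), (63, [0.544, -0.079])]
ccw shift 0 [0.049 0.035 0.035 0.044 0.033 0.021]
ccw shift 1 [0.042 0.016 0.016 0.025 0.017 0.02 ]
ccw shift 5 [0.084 0.074 0.089 0.079 0.064 0.089]
0.055 -0.22 0.001 0.0 -0.0 0.0   <- (0.523, 0.352, 0.215, -1.37)
```

The track is consistent: as the rod passed, the cones moved counter-clockwise from (.517,-.044) to (.528,-.072) to (.543,-.079). Five have shifted by 33 mm or more, and the sixth by about 21 mm. Now I return the rod.

Emit:
apply_moves(
  commands="0.01 -0.03 0 0 0 0 -1; 0.02 -0.075 0 0 0 0 -1; 0.032 -0.12 0 0 0 0 -1; 0.043 -0.165 0 0 0 0 -1; 0.052 -0.2 0 0 0 0 -1; 0.055 -0.22 0 0 0 0 -1; 0.055 -0.22 0 0 0 0 -1; 0.055 -0.22 0 0 0 0 -1",
)

```text
time_s: 20.18
tool_pos: [0.5234, 0.3514, 0.2156]
tool_rot: [3.125, 0.314, -0.001]
contact_force: [0.5, -0.9, -1.2]
gripper_width: 0.0216
gripper_force: 50.0
```

```bash
python3 - <<'E'
from h import *
st(); rows([(.523,.352,.105,-1.37)])
E
```

```text
t 20.1833 p [0.5234 0.3514 0.2156] yaw -1.3703 tz [-0.    -0.001 -1.   ] F [ 0.55 -0.95 -1.2 ] w 0.02164478093436078 gf 49.997608065605164
-0.0 -0.001 0.148 0.0 0.0 -0.0   <- (0.523, 0.352, 0.105, -1.37)
```

Emit:
apply_moves(
  commands="0 0 0.035 0 0 0 -1; 0 0 0.075 0 0 0 -1; 0 0 0.11 0 0 0 -1; 0 0 0.13 0 0 0 -1; 0 0 0.14 0 0 0 -1; 0 0 0.145 0 0 0 -1; 0 0 0.147 0 0 0 -1; 0 0 0.147 0 0 0 -1; 0 0 0.147 0 0 0 -1",
)

```text
time_s: 20.93
tool_pos: [0.5241, 0.3524, 0.1073]
tool_rot: [-3.125, -0.314, -0.004]
contact_force: [0.6, -0.2, -0.0]
gripper_width: 0.0218
gripper_force: 50.0
```

Emit:
apply_moves(
  commands="0 0 0.002 0 0 0 -1; 0 0 0.003 0 0 0 -1; 0 0 0.004 0 0 0 -1; 0 0 0.004 0 0 0 -1",
)

```text
time_s: 21.27
tool_pos: [0.5229, 0.3523, 0.1027]
tool_rot: [-3.126, -0.315, 0.0]
contact_force: [-0.0, 0.0, -1.2]
gripper_width: 0.0219
gripper_force: 50.0
```

Emit:
apply_moves(
  commands="0 0 0.001 0 0 0 -1; 0 0 0.002 0 0 0 -1; 0 0 0.002 0 0 0 -1; 0 0 0.002 0 0 0 -1",
)

```text
time_s: 21.6
tool_pos: [0.5231, 0.3524, 0.1016]
tool_rot: [-3.126, -0.315, -0.0]
contact_force: [-0.8, -0.9, 1.6]
gripper_width: 0.0217
gripper_force: 50.0
```

Contact. I release and let it settle, then move up.

Emit:
apply_moves(
  commands="0 0 0 0 0 0 -0.5; 0 0 0 0 0 0 -0.4; 0 0 0 0 0 0 0; 0 0 0 0 0 0 0.3; 0 0 0 0 0 0 0.3; 0 0 0 0 0 0 0.3; 0 0 0 0 0 0 0.3; 0 0 0 0 0 0 0.3; 0 0 0 0 0 0 0.3; 0 0 0 0 0 0 0.3; 0 0 0 0 0 0 0.3; 0 0 0 0 0 0 0.3",
  force=10,
)

```text
time_s: 22.6
tool_pos: [0.523, 0.3523, 0.1012]
tool_rot: [-3.126, -0.315, 0.0]
contact_force: [-0.2, -0.1, -0.1]
gripper_width: 0.061
gripper_force: 0.0
```

Emit:
apply_moves(
  commands="0 0 -0.02 0 0 0 0.3; 0 0 -0.05 0 0 0 0.3; 0 0 -0.09 0 0 0 0.3; 0 0 -0.14 0 0 0 0.3; 0 0 -0.16 0 0 0 0.3; -0.05 0 -0.16 0 0 0 0.3; -0.1 0 -0.16 0 0 0 0.3; -0.14 0 -0.16 0 0 0 0.3; -0.14 0 -0.16 0 0 0 0.3; -0.14 0 -0.16 0 0 0 0.3",
)

```text
time_s: 23.43
tool_pos: [0.4192, 0.3313, 0.2214]
tool_rot: [-3.125, -0.316, -0.001]
contact_force: [0.8, -0.3, 0.4]
gripper_width: 0.0609
gripper_force: 0.0
```

```bash
python3 - <<'E'
from h import *
st(); a=snap("side","side10");g=cv2.cvtColor(a,cv2.COLOR_BGR2HSV)
print("pred top/foot px",w2pix("side",[(.523,.352,.146),(.523,.352,.024)]).round(1))
# bright rod pixels within dark mat neighbourhood
sub=cv2.cvtColor(a,cv2.COLOR_BGR2GRAY)[285:370:5,150:220:3]
for r,row in zip(range(285,370,5),sub): print(r,''.join('#' if v>150 else '+' if v>100 else '.' for v in row))
E
```

```text
t 23.4333 p [0.4192 0.3313 0.2214] yaw -1.3691 tz [ 0.001  0.    -1.   ] F [ 0.81 -0.32  0.39] w 0.06089217916215464 gf 0.0
pred top/foot px [[175.6 304.5]
 [187.8 339.7]]
285 ........................
290 ........................
295 .+................#+...#
300 ..+++..............+.+##
305 ...###++.........+++####
310 ..+######++....++++++###
315 ..########+++++++++++###
320 .##########+++++++++++##
325 #######..##++++....+++##
330 ######...+##+++........#
335 #####.....+#++++........
340 ####.......##++++.......
345 ####.......#####+.......
350 ####.......+###+.......+
355 ####+.................+#
360 #####................+##
365 #######............+####
```

The rod stands on its mat where predicted, with its foot at about (190,347) and its axis leaning in the image as an upright rod's should. I hand the job in.

```bash
python3 -c "
from h import *
print(ticket.finish_job())"
```

```text
the job is handed in; nothing more can be done
None
```

I handed the job in at about 23 s of the 72 s allowed, but the hand-in gave no verdict: the bracket lies flat in the tray, all six cones were shifted (five by 33 mm or more, the sixth by about 21 mm) and are still in the tub, and the rod stands upright on its mat.

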